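Bring the first brass pin to the lip of its feed tube

ROBOT

A 7-joint arm with a two-finger parallel gripper is mounted at the origin on the work surface; the furniture and walls round the work are solid. World frame = base frame: x ahead of the robot, y to its left, z up, the work surface at z = 0. Lengths are in m, angles in rad, forces in N, time in s.
With the tool pointing down it reaches from about 0.425 to 0.975 m from the base axis. Payload 16.7 kg.
Tool frame: the origin (TCP) lies on the mounting face of the last link; the fingertips stand 173 mm ahead of it and the grasp point (between the pads) lies tcp_to_grasp ahead of it (tcp_to_grasp is the distance from the TCP to the grasp point, in m); y points along the fingers, x is the direction in which the jaws open and shut, and the axes are right-handed (so a half turn about y gives the same grasp; the last joint's range is limited). The gripper opens to 85 mm and grips with 20 to 120 N. Pads are 22 mm wide; open, the fingers measure 114 mm over their backs; the gripper's body (76 mm by 85 mm) begins 54 mm behind the grasp point. The pads swing forward as they close: fully open they stand 13 mm farther back than shut.
Start: joints at [1.06, 0.426, 0.074, 1.606, -0.034, 1.111, -0.067], TCP at [0.239, -0.631, 0.405] pointing down, gripper open.
Joint ranges: [-2.85, 2.85], [-0.5, 2.14], [-1.23, 1.37], [0.21, 2.46], [-1.02, 4.16], [0.16, 2.05], [-2.73, 2.73]. Speed limits (rad/s): [1.89, 1.89, 2.39, 2.39, 3.01, 3.01, 3.01].

INTERFACE

Orientations are given as [roll, pitch, yaw] about the fixed x, y, z axes, in that order (R = Rz(yaw) Ry(pitch) Rx(roll)).
In Python, from bench import read_state, camera, hand_in, tcp_to_grasp gives the robot as it stands.
- The arm moves only by the tool step_arm, never from a script. Its argument "motion" is a list of rows, each an object of numbers: "x", "y", "z": the shift along the tool's x, y, z in m; "ax", "ay", "az": the turn, a rotation vector about the tool's x, y, z in rad. A call has 1 to 20 rows; each row shifts and turns the commanded pose from where the row before left it, along the tool's axes as they then stand; what a row does not reach is not made up. A row lasts 1/12 s, in which the tool goes at most 41.7 mm and 7.16 degrees, less where a joint would pass 70% of its speed; a pose out of reach is approached as far as the arm can. A call with a gripper value outside its range is refused whole. "gripper" is the finger opening in m, from 0 to 0.0854, set as the call begins (left out, the last holds). The fingers move at their own pace and stop on an object; "newtons" is the grip in N (left out, the last holds). Time passes only in rows, so rows that do not move let the fingers close. It gives the time, the measured TCP pose, the force and the opening at its end, in the units of the state.
- read_state(): the state, without advancing time (a new reading comes with each control period).
- camera(name): name is "side" or "top"; returns a dict with "color" (480x640x3 uint8, blue, green, red), "fx", "fy", "cx", "cy" (pixels), "k1" (the pictures are not rectified: a ray, as slopes to the right and down, at radius r is drawn at 1 + k1 r^2 times it, then the intrinsics apply), "world_from_camera" (4x4, takes a point from camera to world coordinates). Camera axes: x right, y down, z forward; pixel columns grow to the right and rows downward; lengths in m; the calibration is good to about 2 mm. A picture is of the moment at which its call begins. There is no depth.
- hand_in(): hands the job in, once; it reports no verdict.
The state is a dict: "t": time; "q": joint angles; "qd": joint speeds; "tau": joint torques, N m; "position": TCP position; "tcp_rot": TCP orientation; "ft_force": force on the tool from outside, world axes, zero at the start; "moment": the same for the moment, N m; "finger_gap": finger opening in m.
Only numpy, scipy, OpenCV 4.12 (cv2) and the standard library are available. Lean on these libraries where they do the work, as an engineer would, in place of code of your own. Each camera call takes 0.05 s, during which the arm holds its last target.

TASK

Two tipping feed tubes stand on the worktable, one loaded with brass pins and one with steel ones. Tip the tube of brass pins mouth-down (the black paddle beside it is there to be pressed down) until the pins slide and the first brass pin rests against the lip at the mouth; stop there, before any pin tumbles out over the lip and in any case short of 40 degrees of tilt, and leave the tube tipped like that. Do not push the pins themselves, and leave the tube of steel pins alone.

Things in the scene. Friction and masses are not known exactly. Their poses are not given: they have to be found in the camera images.
- brass_paddle (a point): Centre of the upper face of the black round paddle (28 mm across) fixed to the tube of brass pins. Axes: x along the tube from mouth to closed tail, y to the paddle's side, z up out of the tube's open top. In these axes it lies 65 mm from the pivot towards the mouth, 45 mm to the side of the tube's centre line, 4 mm above the pivot. About 3 N press it down.
- brass_tube (a joint): Tilt (rad) of the brass pins' tube, a dark square tube 150 mm long, 24 mm wide: 0 level as at the start, grows as the mouth goes down. Pivot 100 mm above the table; it stays where it is left. The pins start to slide at some tilt between 14 and 33 degrees (differs each time), reach the lip in about 0.5 s and stop; some 10 degrees beyond that, the first may ride over it and fall out.
- brass_lip (a point): Point on the inner face of the yellow-edged lip (3 mm high, across the tube's floor at its open mouth) of the brass pins' tube, on the tube's centre line and 8 mm above its floor; 82 mm from the pivot towards the mouth. Axes as the paddle's. A pin resting against the lip touches the lip below this point and its domed end is at it.
- brass_lead: The first (nearest the mouth) of three loose brass pins with domed ends lying in a row in the tube, each 16 mm in diameter, 28 mm long, 30 g. Origin at its centre, x along its length and the tube. Its end is 14 to 19 mm short of the lip at the start; against the lip its centre is 10 to 12 mm from point brass_lip.
- steel_tube (a joint): Tilt (rad) of the other, like tube, which holds steel pins: 0 level as at the start, grows as its mouth goes down. To be left alone. The two stands stand side by side in either order, some 0.2 m apart.

How it is judged:
By the outcome, as a careful person would: the job done as asked, in the order asked, and still so for the second after the job is handed in, with the robot touching nothing.
It also fails if it takes over 42 s, if anything falls off the work surface, if the arm or the gripper's body presses on something with over 40 N, if the wrist force passes 120 N, or if a joint passes its speed limit or range.

## Working session

There is one attempt and no reset: what is moved stays moved. The work goes in short steps, Python scripts to look and compute and a tool call to move; the robot and the scene stay as the last step left them, time stands still between calls to the robot, and variables do not carry over. Pictures are saved under pics/ and viewed, and the job is handed in when it is done.

Besides the shell and the picture viewer there is one more tool, called after "Request:" as a command line: name --argument value ..., lists and objects as JSON in quotes. step_arm: Moves the arm, as the interface text tells. Its arguments: {"type":"object","properties":{"motion":{"type":"array"},"gripper":{"type":"number"},"newtons":{"type":"number"}},"required":["motion"]}

```bash
mkdir -p pics; ls; python3 - <<'E'
from bench import *
import cv2
s=read_state();print(s, tcp_to_grasp)
for n in("side","top"):
    c=camera(n);cv2.imwrite(f"pics/{n}0.png",c["color"]);print(n,[c[k] for k in("fx","fy","cx","cy","k1")],c["world_from_camera"])
E
```

```text
pics
{'t': 0.0, 'q': array([ 1.05948433,  0.42675739,  0.07382258,  1.60664534, -0.0340706 ,
        1.11078774, -0.06706635]), 'qd': array([-0.00111558, -0.00211138,  0.00073029,  0.00033727, -0.00063848,
       -0.00025124, -0.00016888]), 'tau': array([-4.94258784e-04, -9.49831653e+01,  3.76273155e+00, -4.63524413e+01,
        1.98079791e-02,  9.98030766e-03,  6.00261865e-05]), 'position': array([ 0.23885826, -0.63111667,  0.40397575]), 'tcp_rot': array([-1.57091228e+00,  1.33446962e-03, -1.20894475e+00]), 'ft_force': array([-1.10079028, -0.27422278, -0.56169671]), 'moment': array([-0.01003853,  0.00243649, -0.00620147]), 'finger_gap': 0.08507080218067972} 0.1547
side [544.2015881551321, 544.2015881551321, 315.16160303574316, 231.99976934785786, -0.08803492905151176] [[-0.83207145 -0.23727621  0.50135526  0.09072577]
 [-0.55460266  0.34197954 -0.75859468  0.41427439]
 [ 0.00854323 -0.90925794 -0.41614543  0.4826756 ]
 [ 0.          0.          0.          1.        ]]
top [492.56074314529883, 492.56074314529883, 326.43801523357274, 236.7661229155668, -0.0507979655227279] [[ 0.02520936 -0.98199994  0.18719134  0.338019  ]
 [-0.99933174 -0.019797    0.03072715 -0.24013758]
 [-0.02646824 -0.18784086 -0.98184278  0.98563268]
 [ 0.          0.          0.          1.        ]]
```

View pics/side0.png

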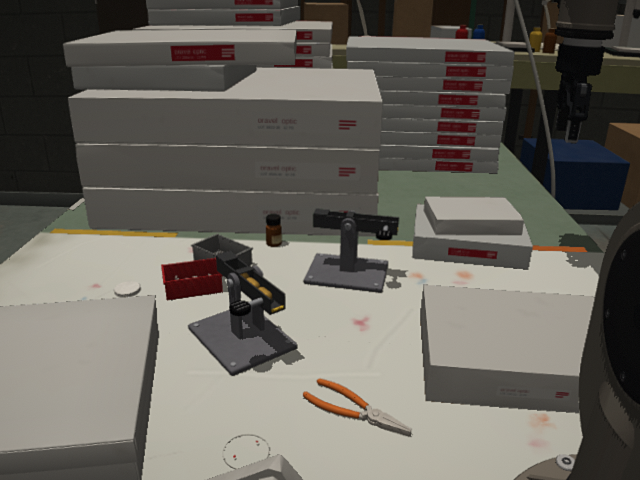

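View pics/top0.png

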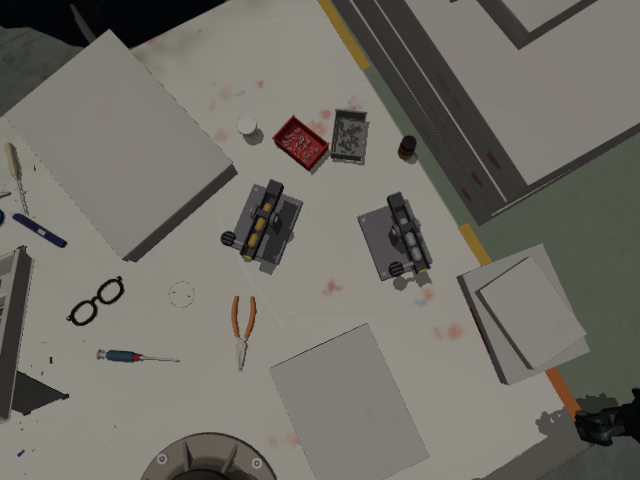

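The side view shows both stands, with the brass tube at about (250,285). In the top view brass is the left tube, about (262,222), with its paddle near (228,239). Its yellow lip is the lower end, near (250,258). Next I'll enlarge these areas.

```bash
python3 - <<'E'
import cv2
a=cv2.imread("pics/top0.png")[170:280,200:320];cv2.imwrite("pics/top0c.png",cv2.resize(a,None,fx=5,fy=5,interpolation=cv2.INTER_CUBIC))
a=cv2.imread("pics/side0.png")[240:375,180:310];cv2.imwrite("pics/side0c.png",cv2.resize(a,None,fx=4,fy=4,interpolation=cv2.INTER_CUBIC))
E
```

```text
(no output)
```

View pics/top0c.png

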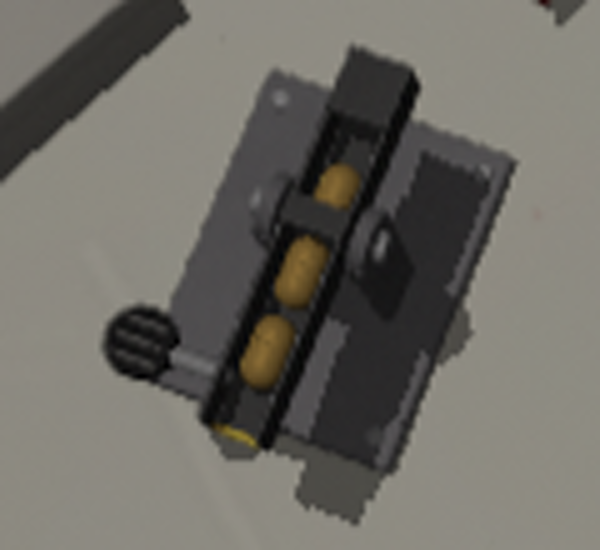

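View pics/side0c.png

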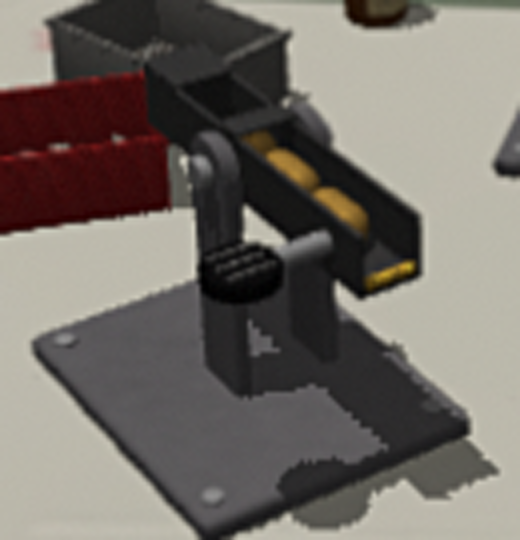

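```bash
cat > h.py <<'E'
import numpy as np,cv2
from bench import *
from scipy.optimize import least_squares
C={n:{k:np.array(v) for k,v in camera(n).items()} for n in("side","top")}
def proj(n,P):
    c=C[n];T=np.linalg.inv(c["world_from_camera"]);p=T[:3,:3]@np.asarray(P)+T[:3,3]
    s=p[:2]/p[2];s=s*(1+c["k1"]*(s@s));return np.array([c["cx"]+c["fx"]*s[0],c["cy"]+c["fy"]*s[1]])
def crop(u,v,k,ox,oy): return np.array([(u+.5)/k-.5+ox,(v+.5)/k-.5+oy])
def tri(a,b):
    r=least_squares(lambda P:np.r_[proj("top",P)-a,proj("side",P)-b],[.6,0,.1]);return r.x,r.fun
# tube frame point -> world, t: tilt, s=paddle side sign handled by y
def tube(P,px,py,yaw,t,pz=.1):
    x=np.array([np.cos(yaw),np.sin(yaw),0]);z=np.array([0,0,1.]);y=np.cross(z,x)
    xt=np.cos(t)*x+np.sin(t)*z; zt=np.cos(t)*z-np.sin(t)*x   # mouth (-x) goes down
    return np.array([px,py,pz])+P[0]*xt+P[1]*y+P[2]*zt
E
python3 - <<'E'
from h import *
np.set_printoptions(precision=4,suppress=True)
T=lambda u,v:crop(u,v,5,200,170)
S=lambda u,v:crop(u,v,4,180,240)
pd=(T(142,340),S(240,262)); lip=(T(237,435),S(390,274))
for a,b in(pd,lip):print(tri(a,b))
best=None
for sg in(1,-1):
  def f(q):
    g=lambda n,P:proj(n,tube(P,q[0],q[1],q[2],0))
    P=[-.065,.045*sg,.004];L=[-.0835,0,q[3]]
    return np.r_[g("top",P)-pd[0],g("side",P)-pd[1],g("top",L)-lip[0],g("side",L)-lip[1]]
  for y0 in(0,1.5,3,-1.5):
    r=least_squares(f,[.65,-.1,y0,-.005]);
    if best is None or r.cost<best[1].cost:best=(sg,r)
print(best[0],best[1].x,best[1].cost,best[1].fun)
E
```

```text
(array([ 0.5012, -0.0316,  0.1038]), array([-0.0963, -0.1639,  0.1293,  0.0352]))
(array([ 0.4679, -0.0669,  0.0929]), array([ 0.0608,  0.1136, -0.0898, -0.0213]))
1 [ 0.5459 -0.0967 -0.3644 -0.0071] 0.04922876844257325 [-0.1849 -0.1476  0.1106 -0.0624  0.0774  0.1263 -0.0613 -0.0262]
```

```bash
python3 - <<'E'
from h import *
np.set_printoptions(precision=3,suppress=True)
# near box top corner, small box top corners, via matched image corners
print(tri(np.array([367,324.]),np.array([427,286.])))
print(tri(np.array([270,367.]),np.array([426,370.])))
print(tri(np.array([478,289.]),np.array([427,200.])))
print(tri(np.array([526,257.]),np.array([427,200.])))
E
```

```text
(array([ 0.35 , -0.291,  0.058]), array([ 0.401,  1.144, -1.012, -0.103]))
(array([ 0.27 , -0.112,  0.05 ]), array([-0.348, -1.041,  0.731,  0.073]))
(array([ 0.423, -0.477,  0.124]), array([-1.706, -4.752,  5.278,  0.52 ]))
(array([ 0.478, -0.584,  0.079]), array([ 0.446,  1.203, -1.422, -0.15 ]))
```

Request:
step_arm --motion '[{"ay": -0.105},{"ay": -0.105},{"ay": -0.105},{"ay": -0.105},{"ay": -0.105},{"ay": -0.105},{"ay": -0.105},{"ay": -0.11},{"y": 0}]' --gripper 0

```text
invalid input at $.motion[0]: expected keys x, y, z, ax, ay, az
```

Request:
step_arm --motion '[{"x": 0,"y": 0,"z": 0,"ax": 0,"ay": -0.105,"az": 0},{"x": 0,"y": 0,"z": 0,"ax": 0,"ay": -0.105,"az": 0},{"x": 0,"y": 0,"z": 0,"ax": 0,"ay": -0.105,"az": 0},{"x": 0,"y": 0,"z": 0,"ax": 0,"ay": -0.105,"az": 0},{"x": 0,"y": 0,"z": 0,"ax": 0,"ay": -0.105,"az": 0},{"x": 0,"y": 0,"z": 0,"ax": 0,"ay": -0.105,"az": 0},{"x": 0,"y": 0,"z": 0,"ax": 0,"ay": -0.105,"az": 0},{"x": 0,"y": 0,"z": 0,"ax": 0,"ay": -0.11,"az": 0},{"x": 0,"y": 0,"z": 0,"ax": 0,"ay": 0,"az": 0}]' --gripper 0

```text
t: 1.05
position: [0.2387, -0.6313, 0.4046]
tcp_rot: [-1.571, 0.0, -0.359]
ft_force: [-0.1, 0.6, -0.4]
finger_gap: -0.0003
```

Request:
step_arm --motion '[{"x": 0.0015,"y": 0,"z": 0.015,"ax": 0,"ay": 0,"az": 0},{"x": 0.0015,"y": 0,"z": 0.025,"ax": 0,"ay": 0,"az": 0},{"x": 0.0015,"y": 0,"z": 0.035,"ax": 0,"ay": 0,"az": 0},{"x": 0.0015,"y": 0,"z": 0.035,"ax": 0,"ay": 0,"az": 0},{"x": 0.0015,"y": 0,"z": 0.035,"ax": 0,"ay": 0,"az": 0},{"x": 0.0015,"y": 0,"z": 0.035,"ax": 0,"ay": 0,"az": 0},{"x": 0.0015,"y": 0,"z": 0.035,"ax": 0,"ay": 0,"az": 0},{"x": 0.0015,"y": 0,"z": 0.035,"ax": 0,"ay": 0,"az": 0},{"x": 0.0015,"y": 0,"z": 0.035,"ax": 0,"ay": 0,"az": 0},{"x": 0.0015,"y": 0,"z": 0.035,"ax": 0,"ay": 0,"az": 0},{"x": 0.0015,"y": 0,"z": 0.035,"ax": 0,"ay": 0,"az": 0},{"x": 0.0015,"y": 0,"z": 0.035,"ax": 0,"ay": 0,"az": 0},{"x": 0.0015,"y": 0,"z": 0.035,"ax": 0,"ay": 0,"az": 0},{"x": 0.0015,"y": 0,"z": 0.035,"ax": 0,"ay": 0,"az": 0},{"x": 0.0015,"y": 0,"z": 0.035,"ax": 0,"ay": 0,"az": 0},{"x": 0.0015,"y": 0,"z": 0.035,"ax": 0,"ay": 0,"az": 0},{"x": 0.0015,"y": 0,"z": 0.035,"ax": 0,"ay": 0,"az": 0},{"x": 0.0015,"y": 0,"z": 0.035,"ax": 0,"ay": 0,"az": 0},{"x": 0.0015,"y": 0,"z": 0.025,"ax": 0,"ay": 0,"az": 0},{"x": 0.0015,"y": 0,"z": 0.015,"ax": 0,"ay": 0,"az": 0}]'

```text
t: 2.72
position: [0.4952, -0.0403, 0.4049]
tcp_rot: [-1.57, -0.0, -0.365]
ft_force: [0.5, -1.0, 0.2]
finger_gap: 0.0001
```

Request:
step_arm --motion '[{"x": 0.002,"y": 0.01,"z": 0.006,"ax": 0,"ay": 0,"az": 0},{"x": 0,"y": 0.03,"z": 0.006,"ax": 0,"ay": 0,"az": 0},{"x": 0,"y": 0.03,"z": 0,"ax": 0,"ay": 0,"az": 0},{"x": 0,"y": 0.025,"z": 0,"ax": 0,"ay": 0,"az": 0},{"x": 0,"y": 0.01,"z": 0,"ax": 0,"ay": 0,"az": 0},{"x": 0,"y": 0,"z": 0,"ax": 0,"ay": 0,"az": 0},{"x": 0,"y": 0,"z": 0,"ax": 0,"ay": 0,"az": 0}]'

```text
t: 3.3
position: [0.5009, -0.0337, 0.2999]
tcp_rot: [-1.571, 0.001, -0.365]
ft_force: [0.5, 0.4, 1.0]
finger_gap: -0.0002
```

```bash
cat > look.py <<'E'
import sys,cv2
from bench import *
n=sys.argv[1]
s=camera("side")["color"];t=camera("top")["color"]
a=cv2.resize(s[220:370,170:320],(600,600),interpolation=cv2.INTER_CUBIC);cv2.imwrite(f"pics/s{n}.png",a)
b=cv2.resize(t[170:290,190:310],(600,600),interpolation=cv2.INTER_CUBIC);cv2.imwrite(f"pics/t{n}.png",b)
r=read_state();print(r["t"],r["position"],r["ft_force"])
E
python3 look.py 1
```

```text
3.4 [ 0.50139201 -0.0335651   0.3010397 ] [-0.01242616  0.13994205 -0.30532817]
```

View pics/s1.png

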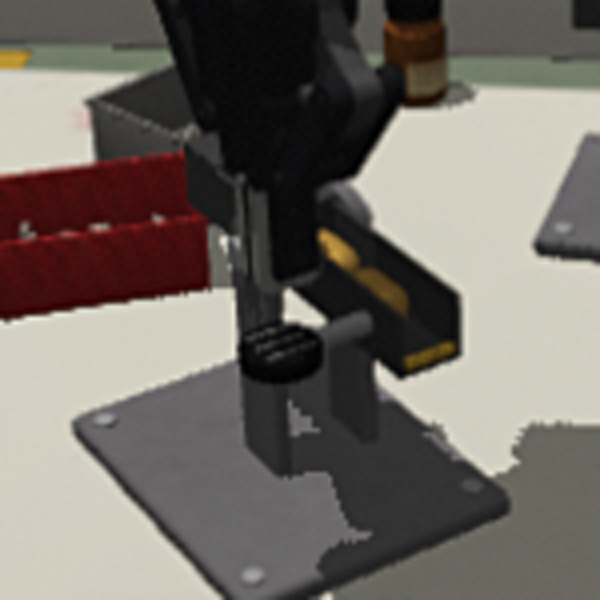

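View pics/t1.png

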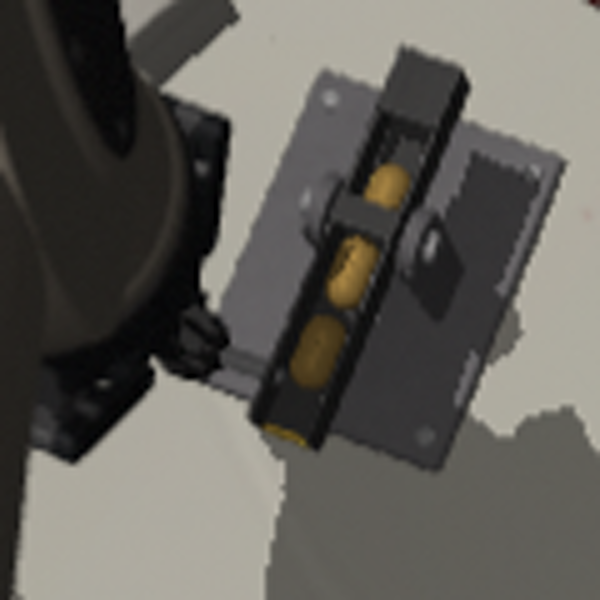

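The side crop shows the fingertip at about (298,278), above the paddle at (281,345). The top crop shows the lead pin unmoved, with its end near (312,385) and the yellow lip at (285,435). I'll check the tip's projection.

```bash
python3 - <<'E'
from h import *
P=read_state()["position"]
for p in ([P[0],P[1],P[2]-.173],[P[0],P[1],.104],[.5012,-.0316,.1038]):
    print((proj("side",p)-[170,220])*4,(proj("top",p)-[190,170])*5)
# expected crop positions of lip, per tilt
E
```

```text
[278.98690217 273.05473881] [179.940259   324.38948282]
[282.82094748 337.24204006] [194.76273969 336.94607161]
[279.18807025 340.55993058] [189.57550144 337.29373467]
```

Request:
step_arm --motion '[{"x": 0,"y": 0.008,"z": 0.004,"ax": 0,"ay": 0,"az": 0},{"x": 0,"y": 0.008,"z": 0,"ax": 0,"ay": 0,"az": 0},{"x": 0,"y": 0.005,"z": 0,"ax": 0,"ay": 0,"az": 0},{"x": 0,"y": 0.005,"z": 0,"ax": 0,"ay": 0,"az": 0},{"x": 0,"y": 0.005,"z": 0,"ax": 0,"ay": 0,"az": 0},{"x": 0.0005,"y": 0.003,"z": 0,"ax": 0,"ay": 0,"az": 0},{"x": 0.0005,"y": 0.002,"z": 0,"ax": 0,"ay": 0,"az": 0},{"x": 0,"y": 0,"z": 0,"ax": 0,"ay": 0,"az": 0},{"x": 0,"y": 0,"z": 0,"ax": 0,"ay": 0,"az": 0},{"x": 0,"y": 0,"z": 0,"ax": 0,"ay": 0,"az": 0},{"x": 0,"y": 0,"z": 0,"ax": 0,"ay": 0,"az": 0}]'

```text
t: 4.42
position: [0.5034, -0.0301, 0.2639]
tcp_rot: [-1.571, -0.0, -0.364]
ft_force: [-0.2, 0.1, 0.6]
finger_gap: -0.0002
```

```bash
python3 look.py 2; python3 - <<'E'
from h import *
for d in(0,5,10,15,20,25,30,35):
    g=[tube(P,.5459,-.0967,-.3644,np.radians(d)) for P in([-.0835,0,-.0071],[-.0685,.012,.012])]
    print(d,[( (proj("side",p)-[170,220])*4).round(),((proj("top",p)-[190,170])*5).round()] if 0 else [x for p in g[:1] for x in(((proj("side",p)-[170,220])*4).round(),((proj("top",p)-[190,170])*5).round())])
E
```

```text
4.5167 [ 0.50334601 -0.03011007  0.26390036] [ 0.08296573 -0.64108139 -0.07340471]
0 [array([428., 352.]), array([285., 434.])]
5 [array([427., 370.]), array([290., 434.])]
10 [array([425., 386.]), array([295., 433.])]
15 [array([422., 400.]), array([301., 431.])]
20 [array([418., 413.]), array([307., 426.])]
25 [array([414., 424.]), array([314., 421.])]
30 [array([408., 434.]), array([320., 414.])]
35 [array([402., 442.]), array([328., 406.])]
```

View pics/s2.png

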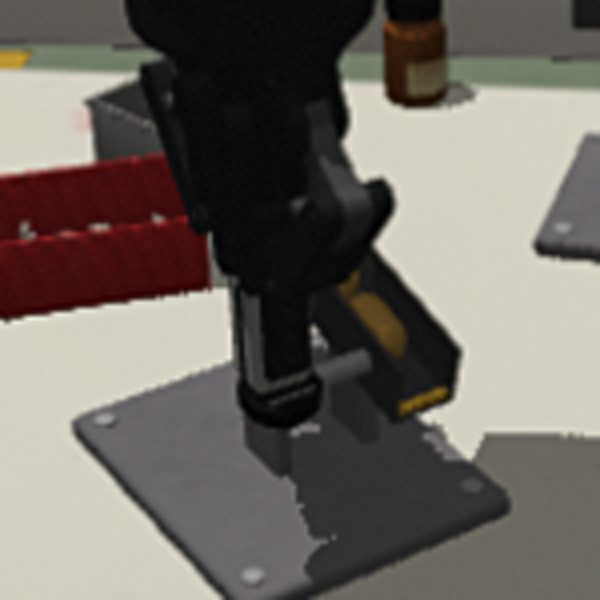

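View pics/t2.png

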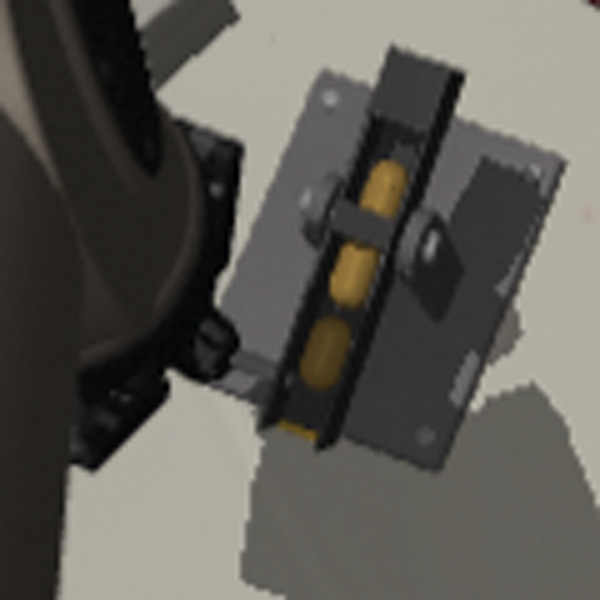

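Lip at side (423,401) and top (297,432), so the tilt is about 14°. The pins are still short of the lip, with the lead pin's end at top (322,388). I'll continue in small steps.

Request:
step_arm --motion '[{"x": 0.0005,"y": 0.0015,"z": 0,"ax": 0,"ay": 0,"az": 0},{"x": 0,"y": 0.001,"z": 0,"ax": 0,"ay": 0,"az": 0},{"x": 0,"y": 0,"z": 0,"ax": 0,"ay": 0,"az": 0},{"x": 0,"y": 0,"z": 0,"ax": 0,"ay": 0,"az": 0},{"x": 0,"y": 0,"z": 0,"ax": 0,"ay": 0,"az": 0},{"x": 0,"y": 0,"z": 0,"ax": 0,"ay": 0,"az": 0},{"x": 0,"y": 0,"z": 0,"ax": 0,"ay": 0,"az": 0},{"x": 0,"y": 0,"z": 0,"ax": 0,"ay": 0,"az": 0}]'

```text
t: 5.28
position: [0.5037, -0.0302, 0.2612]
tcp_rot: [-1.571, 0.0, -0.364]
ft_force: [-0.1, 0.0, 0.7]
finger_gap: -0.0
```

```bash
python3 look.py 3
```

```text
5.3833 [ 0.50372484 -0.03021618  0.26120967] [-0.85662871  1.1788114  -0.26103906]
```

View pics/t3.png

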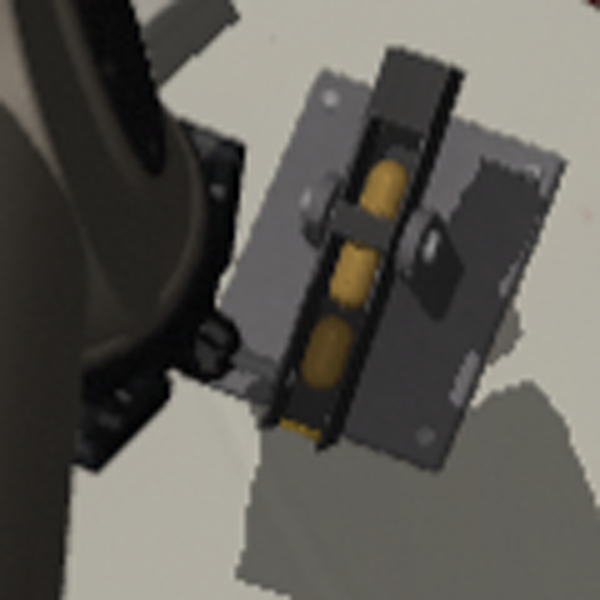

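The lip is at (300,430), about 15–16°. The lead pin's end is at (322,387), so it has not slid.

Request:
step_arm --motion '[{"x": 0.0005,"y": 0.0015,"z": 0,"ax": 0,"ay": 0,"az": 0},{"x": 0,"y": 0.001,"z": 0,"ax": 0,"ay": 0,"az": 0},{"x": 0,"y": 0,"z": 0,"ax": 0,"ay": 0,"az": 0},{"x": 0,"y": 0,"z": 0,"ax": 0,"ay": 0,"az": 0},{"x": 0,"y": 0,"z": 0,"ax": 0,"ay": 0,"az": 0},{"x": 0,"y": 0,"z": 0,"ax": 0,"ay": 0,"az": 0},{"x": 0,"y": 0,"z": 0,"ax": 0,"ay": 0,"az": 0},{"x": 0,"y": 0,"z": 0,"ax": 0,"ay": 0,"az": 0}]'

```text
t: 6.05
position: [0.5042, -0.0304, 0.2587]
tcp_rot: [-1.571, 0.0, -0.364]
ft_force: [-1.0, 0.7, -0.0]
finger_gap: 0.0
```

```bash
python3 look.py 4
```

```text
6.15 [ 0.50422463 -0.03037574  0.25871667] [0.19057818 0.31439499 0.48498619]
```

View pics/t4.png

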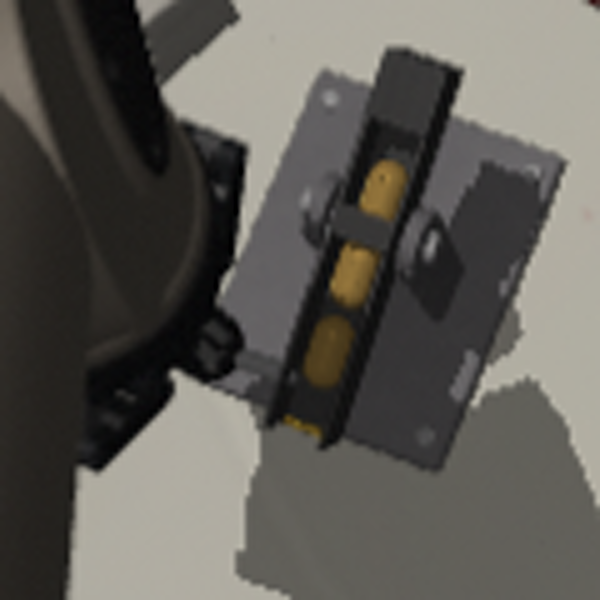

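View pics/s4.png

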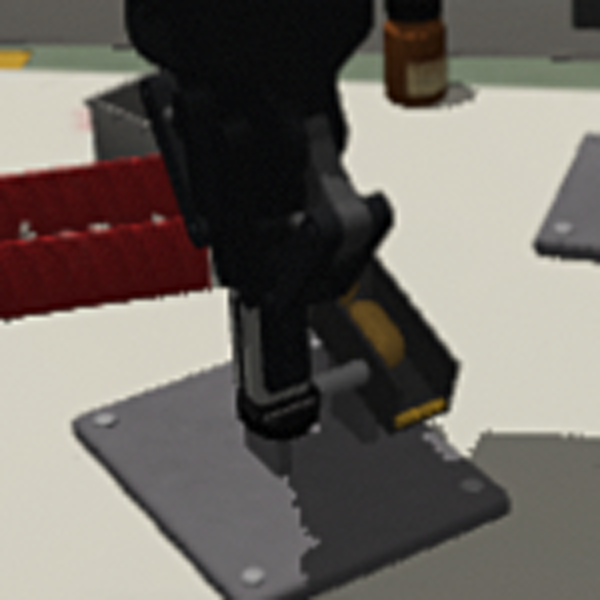

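About 19° now (lip at side (419,412)) and the pin still hasn't moved. Continuing.

Request:
step_arm --motion '[{"x": 0.0005,"y": 0.0015,"z": 0,"ax": 0,"ay": 0,"az": 0},{"x": 0,"y": 0.001,"z": 0,"ax": 0,"ay": 0,"az": 0},{"x": 0,"y": 0,"z": 0,"ax": 0,"ay": 0,"az": 0},{"x": 0,"y": 0,"z": 0,"ax": 0,"ay": 0,"az": 0},{"x": 0,"y": 0,"z": 0,"ax": 0,"ay": 0,"az": 0},{"x": 0,"y": 0,"z": 0,"ax": 0,"ay": 0,"az": 0},{"x": 0,"y": 0,"z": 0,"ax": 0,"ay": 0,"az": 0},{"x": 0,"y": 0,"z": 0,"ax": 0,"ay": 0,"az": 0}]'

```text
t: 6.82
position: [0.5047, -0.0306, 0.2562]
tcp_rot: [-1.571, 0.0, -0.364]
ft_force: [-0.1, -0.4, 0.4]
finger_gap: 0.0001
```

```bash
python3 look.py 5
```

```text
6.9167 [ 0.50467957 -0.03054269  0.25622232] [0.32271685 0.21634449 0.55762942]
```

View pics/t5.png

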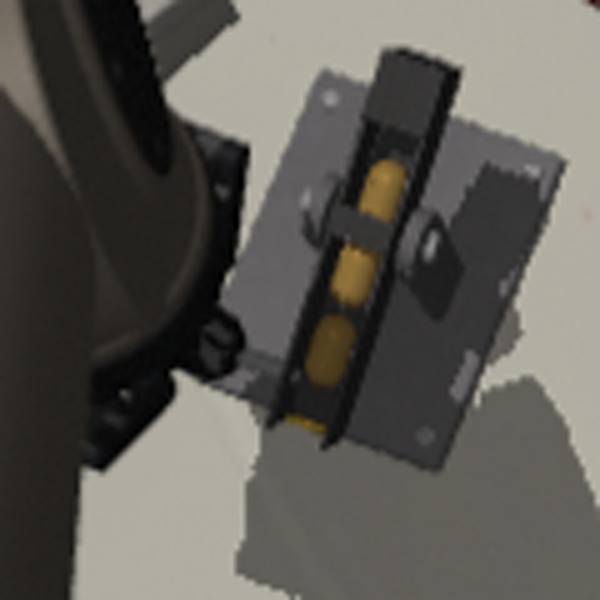

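The lip is at (306,424), about 21°. The pin's end is at (324,386), still not sliding.

Request:
step_arm --motion '[{"x": 0.0006,"y": 0.0015,"z": 0,"ax": 0,"ay": 0,"az": 0},{"x": 0,"y": 0.001,"z": 0,"ax": 0,"ay": 0,"az": 0},{"x": 0,"y": 0,"z": 0,"ax": 0,"ay": 0,"az": 0},{"x": 0,"y": 0,"z": 0,"ax": 0,"ay": 0,"az": 0},{"x": 0,"y": 0,"z": 0,"ax": 0,"ay": 0,"az": 0},{"x": 0,"y": 0,"z": 0,"ax": 0,"ay": 0,"az": 0},{"x": 0,"y": 0,"z": 0,"ax": 0,"ay": 0,"az": 0},{"x": 0,"y": 0,"z": 0,"ax": 0,"ay": 0,"az": 0}]'

```text
t: 7.58
position: [0.5052, -0.0308, 0.2537]
tcp_rot: [-1.571, 0.0, -0.364]
ft_force: [-0.6, -1.4, 0.6]
finger_gap: 0.0003
```

```bash
python3 look.py 6
```

```text
7.6833 [ 0.50522929 -0.03076777  0.25371987] [ 0.8043093  -0.78915998  0.92048691]
```

View pics/t6.png

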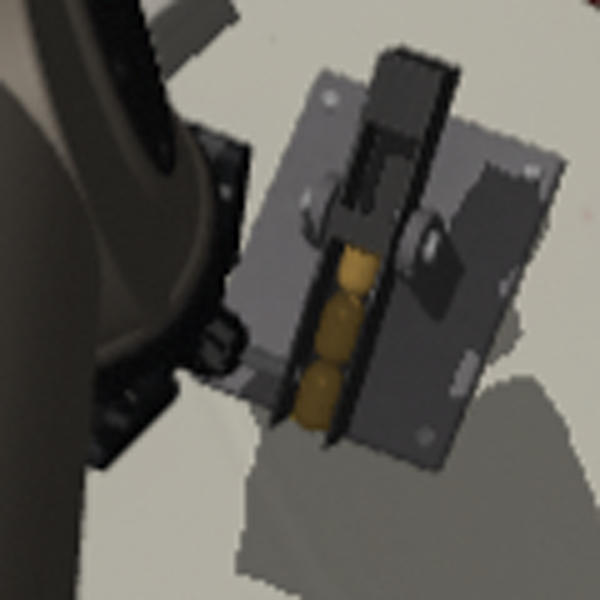

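View pics/s6.png

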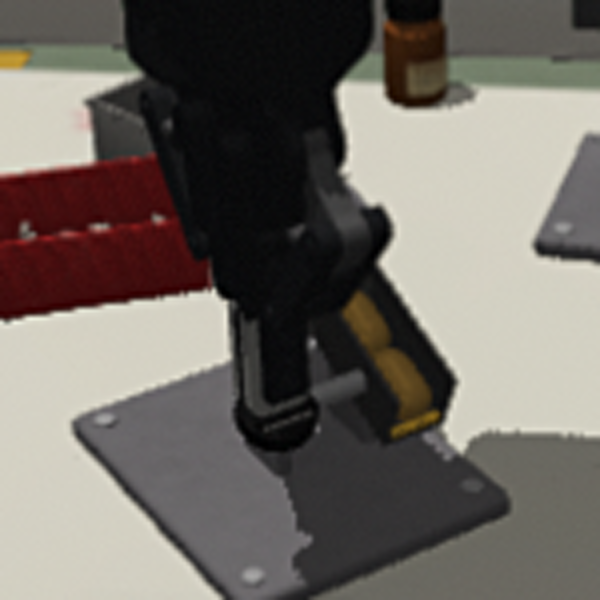

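All three pins slid in contact with each other. The lead pin now rests against the lip (side (414,424), about 25°). I'll lift straight off the paddle.

Request:
step_arm --motion '[{"x": 0,"y": -0.004,"z": 0,"ax": 0,"ay": 0,"az": 0},{"x": 0,"y": -0.008,"z": 0.002,"ax": 0,"ay": 0,"az": 0},{"x": 0,"y": -0.015,"z": 0.002,"ax": 0,"ay": 0,"az": 0},{"x": 0,"y": -0.02,"z": 0.005,"ax": 0,"ay": 0,"az": 0},{"x": 0,"y": -0.02,"z": 0.005,"ax": 0,"ay": 0,"az": 0},{"x": 0,"y": -0.02,"z": 0.005,"ax": 0,"ay": 0,"az": 0},{"x": 0,"y": -0.015,"z": 0,"ax": 0,"ay": 0,"az": 0},{"x": 0,"y": -0.008,"z": 0,"ax": 0,"ay": 0,"az": 0},{"x": 0,"y": 0,"z": 0,"ax": 0,"ay": 0,"az": 0},{"x": 0,"y": 0,"z": 0,"ax": 0,"ay": 0,"az": 0},{"x": 0,"y": 0,"z": 0,"ax": 0,"ay": 0,"az": 0},{"x": 0,"y": 0,"z": 0,"ax": 0,"ay": 0,"az": 0}]'

```text
t: 8.68
position: [0.5117, -0.0132, 0.3628]
tcp_rot: [-1.571, 0.002, -0.364]
ft_force: [0.0, -0.3, 0.2]
finger_gap: 0.0002
```

```bash
python3 look.py 7; python3 -c "
import cv2
from bench import *
cv2.imwrite('pics/top7.png',camera('top')['color'])"
```

```text
8.7833 [ 0.51188591 -0.01310464  0.36299341] [ 0.09887585 -0.21346813  0.60420079]
```

View pics/s7.png

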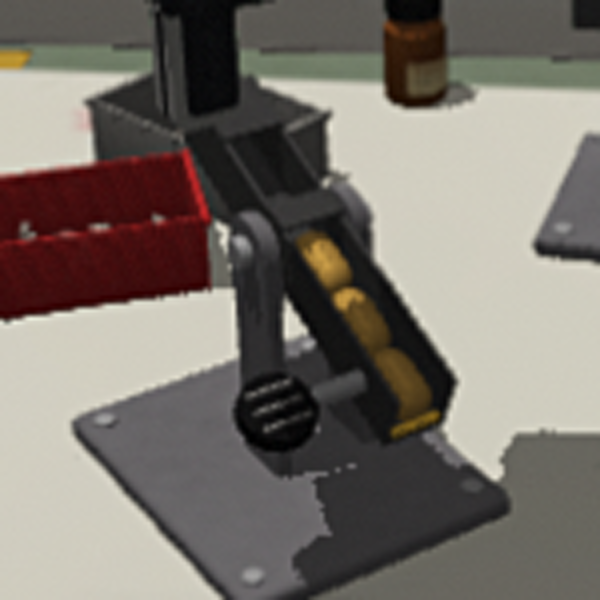

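View pics/t7.png

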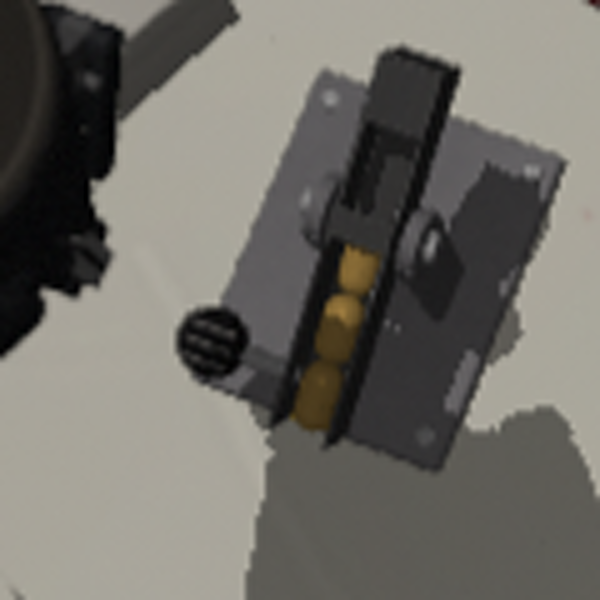

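View pics/top7.png

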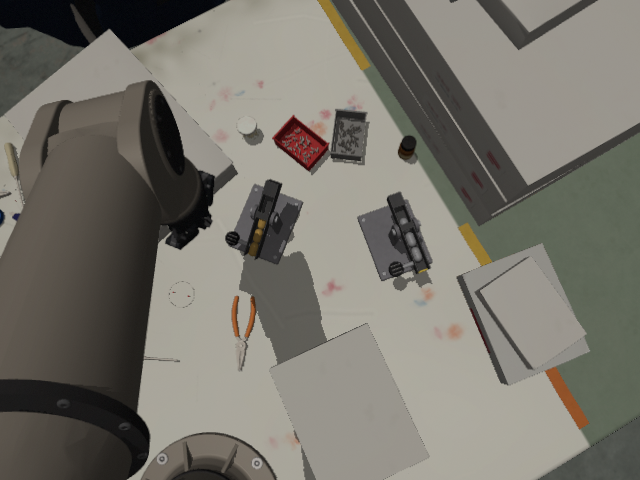

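The tube holds its tilt after release. In the side crop the lead pin ends at the lip, around (415,415), all three pins are in a row, and the paddle is clear. In the top view the steel tube near (410,235) looks unchanged. Handing in.

```bash
python3 -c "
from bench import *
print(hand_in())"
```

```text
the job is handed in; nothing more can be done
None
```

The brass tube is tipped about 24–25° mouth-down, with the first brass pin resting against the lip and nothing spilled. I handed the job in at about 8.8 s.

I pressed the black paddle with the closed fingertips in steps of about 2.5°, pausing after each one to look. The pins had not moved at about 21°, and by the next stop at about 24–25° all three had slid to the lip. I stopped there and lifted straight off.

**Last checks after lifting (both cameras):**
- **Tilt:** the tube stays tipped as I left it.
- **Pins:** the three pins lie end to end, with the first at the lip. I judged the contact by eye and did not measure the pin-to-lip distance.
- **Steel tube:** it looks unchanged.
- **Robot:** it is clear of everything, and the forces I read stayed around 1 N.

The two cameras differed by 1–3° on the tilt when I compared them at two earlier stops. That is well short of the 40° limit.

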